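# Seat the ballast disc in a sculpture base and close its keeper

### The arm

A 6-joint arm with a two-finger parallel gripper is mounted at the origin on the work surface. World frame = base frame: x ahead of the robot, y to its left, z up, the work surface at z = 0. Lengths are in m, angles in rad, forces in N, time in s.
With the tool pointing down it reaches from about 0.3 to 1 m from the base axis. Payload 5.1 kg.
Tool frame: the origin (TCP) lies midway between the tips of the shut fingers; the grasp point (between the pads) lies 19 mm behind it (bot.pinch_z is the distance from the TCP to the grasp point, in m); z points along the fingers, y is the direction in which the jaws open and shut (so a half turn about z gives the same grasp; the last joint's range is limited). The gripper opens to 95 mm and grips with 3 to 60 N. Pads are 20 mm wide; open, the fingers measure 119 mm over their backs; the gripper's body (75 mm by 180 mm) begins 59 mm behind the grasp point.
Start: joints at [-1.276, 0.124, 1.65, -0, 1.367, -0.083], TCP at [0.24, -0.604, 0.215] pointing down, gripper open.
Joint ranges: [-2.61, 2.61], [-1.02, 2.33], [0.03, 2.71], [-1.35, 4.49], [0.32, 2.68], [-2.91, 2.91]. Speed limits (rad/s): [2.57, 2.57, 3.14, 3.14, 3.14, 3.14].

### API

Orientations are given as a 3x3 rotation matrix whose columns are the frame's x, y, z axes.
In Python, from bench import bot gives the robot as it stands. The module is installed in compiled form; this text tells all that it offers.
- The arm moves only by the shell command python3 -m handwheel 'ROWS' [OPENING] [FORCE]. ROWS is JSON, a list of rows, each a list of 2 entries, a list of its own where there are three numbers: the shift along the tool's x, y, z in mm, then the turn about the tool's z in rad. A call has 1 to 20 rows; each row shifts and turns the commanded pose from where the row before left it, along the tool's axes as they then stand; what a row does not reach is not made up. A row lasts 1/8 s, in which the tool goes at most 62.5 mm and 10.7 degrees, less where a joint would pass 70% of its speed; a pose out of reach is approached as far as the arm can. A call with a gripper value outside its range is refused whole. OPENING is the gripper's target within -1 to 1 (fully open at 1, half-way at 0, shut at -1), set as the call begins (- or left out, the last holds). The fingers move at their own pace and stop on an object; FORCE is the grip in N (left out, the last holds). Time passes only in rows, so rows that do not move let the fingers close. It gives the time, the measured TCP pose, the force and the opening at its end, in the units of the state.
- bot.state(): the state, without advancing time (a new reading comes with each control period).
- bot.snapshot(name): name is "scene" or "top" or "wrist"; returns a dict with "img" (400x640x3 uint8, blue, green, red), "z_map" (400x640 float32, m along the optical axis (not along the pixel's ray), 0 where there is no reading), "vertical_fov" (degrees; the focal length in pixels is half the picture's height over the tangent of half this angle, whatever the lens; pixels are square), "cx", "cy" (the principal point, pixels), "pose" (4x4, takes a point from camera to world coordinates). Camera axes: x right, y down, z forward; pixel columns grow to the right and rows downward; lengths in m; the calibration is good to about 2 mm. The wrist camera is an equidistant fisheye: a pixel r from the principal point sees the ray r / f radians off the axis. A picture is of the moment at which its call begins.
- bot.job_done(): hands the job in, once; it reports no verdict.
The state is a dict: "time_s": time; "joint_pos": joint angles; "qvel": joint speeds; "tau": joint torques, N m; "tool_pos": TCP position; "eef_rot": TCP orientation; "ft_force": force on the tool from outside, world axes, zero at the start; "wrist_torque": the same for the moment, N m; "gripper_width": finger opening in m.
Only numpy, scipy, OpenCV 4.12 (cv2) and the standard library are available. Lean on these libraries where they do the work, as an engineer would, in place of code of your own. Each camera call takes 0.05 s, during which the arm holds its last target. There are 200 camera calls.

### The job

With the fingertips, push the loose steel ballast disc across the top of the wooden sculpture base until it drops into the round recess and lies fully home there; slide it only, do not lift it off the wood. Then push the brass keeper round by its upright pin, as far as its stop, so that it lies over the disc. Leave the jar, the mug, the screwdriver and the iron where they are.

Things in the scene. Friction and masses are not known exactly. Their poses are not given: they have to be found in the camera images.
- disc_center (a point): Centre (half-way up) of the loose plain steel disc, 50 mm in diameter, 8 mm thick, about 0.12 kg, lying flat on top of the wooden base; its centre is then 4 mm above the wood. Its z axis is the disc's axis; its yaw means nothing.
- base: Brown hardwood sculpture base, a flat block 270 mm (its x) by 170 mm (its y) by 30 mm high, on a thin rubber mat and fast to the bench: it does not move when pushed. Origin at the centre of its underside, on the bench; z up. At the start the disc lies on the -x half of its top. All offsets below are along its axes.
- recess (a point): Centre of the mouth of the round, flat-bottomed recess in the top of the base, level with the top of the wood, 20 mm in +x from the base's centre; axes as the base. The recess is 54 mm in diameter and 9 mm deep with a 1.5 mm chamfer, so the disc drops in with 2 mm to spare all round and then lies with its top 1 mm below the wood (its centre 5 mm below this point).
- keeper_pivot (a point): Point on the keeper's upright pivot axis, level with the top of the base, 55 mm in +x from the recess's centre; axes as the base. A brass boss of 22 mm diameter stands 10.5 mm high here; from it the keeper, a flat bar 14 mm wide, reaches out 50 mm, its underside 2 mm and its top 7 mm above the wood.
- keeper (a joint): Angle (rad) of the brass keeper bar about its pivot. At 0 the bar points along the base's +y; it grows counterclockwise seen from above, to a stop at 1.57, where the bar points along the base's -x, to the recess's centre, over the edge of the seated disc. It starts between -0.4 (its other stop) and 0.6, clear of the recess, takes about 0.7 N at the pin to turn, and stays where it is left.
- keeper_pin (a point): Top centre of the upright brass pin on the keeper, 10 mm in diameter, 36 mm from the pivot axis, rising from the bar to 30 mm above the wood. It is the part to push.
- jar: Bystander: closed jar with a steel lid, 56 mm in diameter, 75 mm high, beside the base on its +y side. Origin at the centre of its underside.
- mug: Bystander: blue mug, 76 mm in diameter, 85 mm high, beside the base on its -y side. Origin at the centre of its underside.
- screwdriver: Bystander: red-handled screwdriver, 200 mm long, lying on the bench on the base's -y side. Origin under its middle, x along its length.
- iron: Bystander: old flat iron with a black handle, 220 by 110 by 126 mm, standing on its sole on the base's +y side, beyond the jar. Origin at the centre of its sole.
- disc: The same loose steel disc; origin at the centre of its underside.

How it is judged:
On the way, in this order (a step that is already met when the one before it is completed fails the run):
1. the disc lies flat and fully down in the recess (horizontal distance between disc_center and recess below 0.005 m and z of disc_center in the frame of recess below -0.0035 m and angle between disc_center's own z axis and vertical below 0.06 rad), for 0.2 s.
2. the keeper is then turned to its stop over the disc (value of joint keeper above 1.42 rad), for 0.2 s.
At the end, for the whole second after the job is handed in: The disc lies flat and at rest in the recess: centre within 5 mm of the recess's axis and at least 3.5 mm below the wood's top (5 mm when right home), tilted under 0.06 rad; the keeper stands over it at 1.42 rad or more (stop at 1.57) (all of step 1 and value of joint keeper above 1.42 rad and linear speed of disc below 0.02 m/s); the robot touches nothing.
It fails at once if the disc is lifted: its centre comes 10 mm or more above where it slides (z of disc_center in the frame of recess above 0.014 m).
It fails at once if the jar is pushed 25 mm or more from its place (distance of jar from where it was at the start of the episode above 0.025 m).
It fails at once if the mug is pushed 25 mm or more from its place (distance of mug from where it was at the start of the episode above 0.025 m).
It fails at once if the screwdriver is pushed 25 mm or more from its place (distance of screwdriver from where it was at the start of the episode above 0.025 m).
It fails at once if the iron is pushed 25 mm or more from its place (distance of iron from where it was at the start of the episode above 0.025 m).
It also fails if it takes over 64 s, if anything falls off the work surface, if the arm or the gripper's body presses on something with over 40 N, if the wrist force passes 120 N, or if a joint passes its speed limit or range.

## Working session

There is one attempt and no reset: what is moved stays moved. The work goes in short steps, Python scripts to look and compute and a shell command to move; the robot and the scene stay as the last step left them, time stands still between calls to the robot, and variables do not carry over. Pictures are saved under pics/ and viewed, about 8 in all and at most 12, crops included, and the job is handed in when it is done.

```bash
mkdir -p pics; cat > h.py <<'E'
import numpy as np, cv2
from bench import bot
def snap(n,f):
    s=bot.snapshot(n); cv2.imwrite(f'pics/{f}.png',s['img']); np.savez(f'pics/{f}.npz',**{k:np.array(v) for k,v in s.items()}); return s
def ray(s,u,v):
    f=200/np.tan(np.radians(float(s['vertical_fov']))/2); return np.array([(u-float(s['cx']))/f,(v-float(s['cy']))/f,1.])
def atz(s,u,v,z):
    P=s['pose'];d=P[:3,:3]@ray(s,u,v);o=P[:3,3];return o+d*(z-o[2])/d[2]
def dep(s,u,v):
    return (s['pose']@np.append(ray(s,u,v)*s['z_map'][v,u],1))[:3]
E
python3 - <<'E'
from h import *
for n in('top','scene'):
    s=snap(n,n+'0'); print(n,s['vertical_fov'],s['cx'],s['cy'],np.round(s['pose'],3))
st=bot.state();print(st['time_s'],st['tool_pos'],st['eef_rot'],st['gripper_width'])
E
```

```text
top 44.96054619014361 325.3584412903925 193.34527528516008 [[ 5.000e-02 -9.770e-01  2.060e-01  3.650e-01]
 [-9.990e-01 -4.900e-02  1.100e-02  9.600e-02]
 [-1.000e-03 -2.070e-01 -9.780e-01  1.222e+00]
 [ 0.000e+00  0.000e+00  0.000e+00  1.000e+00]]
scene 46.1921648001795 322.4180731759716 199.3524702832368 [[ 0.603  0.657 -0.452  1.045]
 [ 0.798 -0.491  0.351 -0.276]
 [ 0.009 -0.572 -0.82   0.92 ]
 [ 0.     0.     0.     1.   ]]
0.1 [ 0.23959063 -0.60361276  0.21351274] [[ 9.29464598e-01  3.68910899e-01 -5.56326938e-04]
 [ 3.68911288e-01 -9.29462851e-01  1.80829081e-03]
 [ 1.50012968e-04 -1.88597758e-03 -9.99998210e-01]] 0.09525352163757628
```

View pics/top0.png

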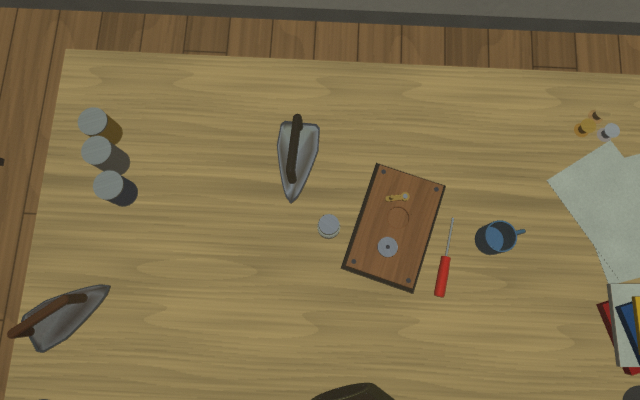

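View pics/scene0.png

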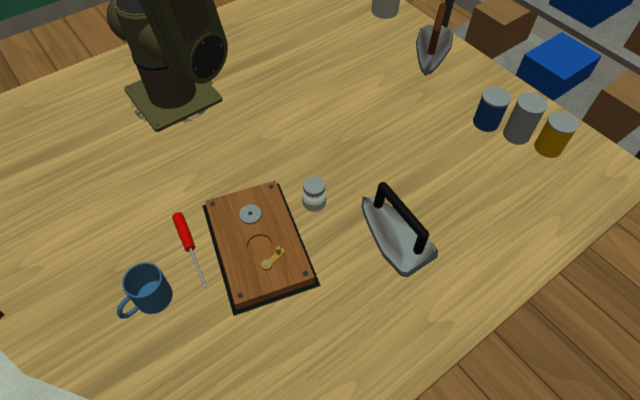

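The top view shows the base with its corners near (378,164), (444,185), (413,291) and (343,268). The disc is at (388,247), the recess at (398,216), and the keeper's boss and pin at (405,197) and (390,198). I'll enlarge this area in both views.

```bash
python3 - <<'E'
import cv2,numpy as np
a=cv2.imread('pics/top0.png')[155:300,335:455]; b=cv2.imread('pics/scene0.png')[175:320,195:330]
f=lambda i:cv2.resize(i,None,fx=4,fy=4,interpolation=cv2.INTER_CUBIC)
a,b=f(a)[:,:400*2],f(b)
c=np.hstack([a,b]); print(c.shape); c=cv2.resize(c,None,fx=.75,fy=.75); cv2.imwrite('pics/c0.png',c);print(c.shape)
E
```

```text
(580, 1020, 3)
(435, 765, 3)
```

View pics/c0.png

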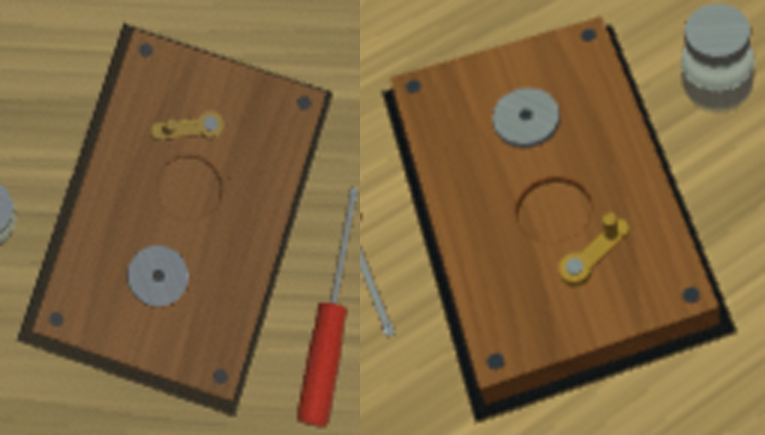

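In the crop, the top view (left) shows the disc at (158,276), the recess at (190,188), the boss at (211,123) and the pin near (167,130). The scene view (right) shows the disc at (526,117), the recess at (554,211), the boss at (574,267) and the pin top at (611,217).

```bash
python3 - <<'E'
from h import *
T=np.load('pics/top0.npz');S=np.load('pics/scene0.npz')
t=lambda x,y,z:atz(T,335+x/3,155+y/3,z); s=lambda x,y,z:atz(S,195+(x-360)/3,175+y/3,z)
pts={'disc':((158,276),(526,117),.038),'recess':((190,188),(554,211),.03),'pivot':((211,123),(574,267),.0405),'pin':((167,130),(611,217),.06)}
r={}
for k,(a,b,z) in pts.items():
    p,q=t(*a,z),s(*b,z); r[k]=(p+q)/2; print(k,p.round(4),q.round(4))
bolts=[t(146,50,.03),t(304,103,.03),t(220,376,.03),t(56,319,.03)]
bs=[s(588,35,.03),s(690,295,.03),s(495,361,.03),s(413,86,.03)]
print(np.round(bolts,4),np.mean(bolts,0));print(np.round(bs,4),np.mean(bs,0))
d=r['pivot']-r['recess'];print('pivot-recess',np.hypot(*d[:2]),np.arctan2(d[1],d[0]))
for B,(i,j,k,l) in((bolts,(0,3,1,2)),):
    e=B[0]-B[3]+B[1]-B[2];print('yaw',np.arctan2(e[1],e[0]))
e=bs[1]-bs[0]+bs[2]-bs[3];print('yaw',np.arctan2(e[1],e[0]))
for k,(u,v) in {'iron':(297,160),'jar':(329,226)}.items(): print(k,dep(T,u,v))
print(t(158,276,.038)-t(190,188,.03))
E
```

```text
disc [ 0.4887 -0.0491  0.038 ] [ 0.4943 -0.0521  0.038 ]
recess [ 0.564  -0.0749  0.03  ] [ 0.5701 -0.077   0.03  ]
pivot [ 0.6178 -0.0898  0.0405] [ 0.6215 -0.0923  0.0405]
pin [ 0.606  -0.0509  0.06  ] [ 0.6138 -0.0546  0.06  ]
[[ 0.6805 -0.0354  0.03  ]
 [ 0.6411 -0.1693  0.03  ]
 [ 0.4113 -0.102   0.03  ]
 [ 0.4504  0.0323  0.03  ]] [ 0.54582068 -0.06862412  0.03      ]
[[ 0.453   0.0298  0.03  ]
 [ 0.6828 -0.0375  0.03  ]
 [ 0.6436 -0.1713  0.03  ]
 [ 0.4136 -0.1041  0.03  ]] [ 0.54825557 -0.07076576  0.03      ]
pivot-recess 0.054713932483751705 -0.2795377824323993
yaw -0.2853220888240891
yaw -0.2847304122209809
iron [0.69731572 0.18600062 0.04053199]
jar [0.52759075 0.09677582 0.07821827]
[-0.07522351  0.0258365   0.008     ]
```

Base yaw is about -0.285, with the recess at (0.566,-0.075), the disc at (0.4915,-0.0506) and the keeper at about 0.5 rad. I'll approach behind the disc with the tool's x axis along the push line. The fingers will be about 30 mm apart so they cradle the disc.

```bash
python3 -m handwheel '[[[34,-37,0],0],[[34,-37,0],0],[[34,-37,0],0],[[34,-37,0],0],[[34,-37,0],0],[[34,-37,0],0],[[34,-37,0],0],[[34,-38,0],0],[[33,-38,0],0],[[33,-38,0],0],[[33,-38,0],0],[[33,-38,0],0],[[0,0,0],0.14],[[0,0,0],0.14],[[0,0,0],0.14],[[0,0,0],0.14],[[0,0,0],0.137],[[0,0,0],0]]' -0.37
python3 - <<'E'
from h import *
s=snap('wrist','w0');st=bot.state();print(st['tool_pos'],st['eef_rot'].round(3) if hasattr(st['eef_rot'],'round') else st['eef_rot'],st['gripper_width'],s['vertical_fov'],s['cx'],s['cy'],s['pose'].round(3))
E
```

```text
time_s: 2.35
tool_pos: [0.4493, -0.0377, 0.2142]
eef_rot: [[0.95, -0.312, -0.001], [-0.312, -0.95, 0.0], [-0.001, 0.0, -1.0]]
ft_force: [-1.3, 0.2, -0.2]
gripper_width: 0.0298
[ 0.44937282 -0.03774059  0.21428395] [[ 0.95  -0.312 -0.001]
 [-0.312 -0.95   0.   ]
 [-0.001  0.    -1.   ]] 0.02987559409686123 65.70646984690485 318.66139917165333 201.37547365820228 [[-0.312 -0.916 -0.251  0.52 ]
 [-0.95   0.301  0.083 -0.06 ]
 [-0.     0.265 -0.964  0.385]
 [ 0.     0.     0.     1.   ]]
```

View pics/w0.png

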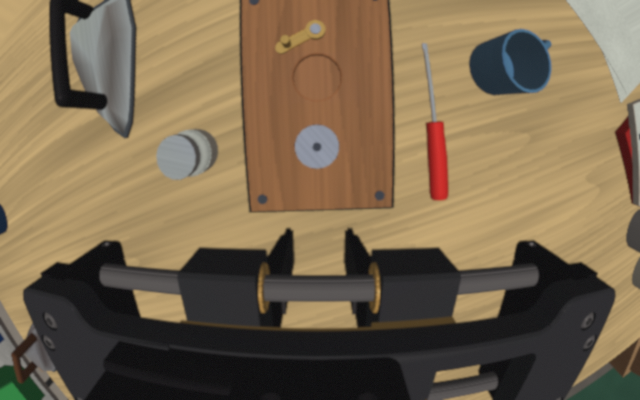

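The wrist view shows the disc at (317,147), the recess at (317,77), the boss at (316,28), the pin near (284,43) and the fingertips at about (290,232) and (349,232). I'll convert these with the fisheye model.

```bash
cat >> h.py <<'E'
def watz(s,u,v,z):
    f=200/np.tan(np.radians(float(s['vertical_fov']))/2); x,y=u-float(s['cx']),v-float(s['cy']); r=np.hypot(x,y)+1e-9;th=r/f
    P=s['pose'];d=P[:3,:3]@np.array([x/r*np.sin(th),y/r*np.sin(th),np.cos(th)]);o=P[:3,3];return o+d*(z-o[2])/d[2]
E
python3 - <<'E'
from h import *
s=np.load('pics/w0.npz');st=bot.state();R=np.array(st['eef_rot']);p=np.array(st['tool_pos'])
for k,a in {'disc':(317,147,.038),'recess':(317,77,.03),'pivot':(316,28,.0405),'pin':(284,43,.06)}.items():
    q=watz(s,*a);print(k,q.round(4),(R.T@(q-p)).round(4))
for k,q in {'disc':(.4915,-.0506,.038),'rec':(.5662,-.0753,.03)}.items(): print(k,(R.T@(np.array(q)-p)).round(4))
E
```

```text
disc [ 0.4897 -0.0478  0.038 ] [ 0.0415 -0.003   0.1763]
recess [ 0.5655 -0.0727  0.03  ] [ 0.1214 -0.0029  0.1842]
pivot [ 0.6188 -0.0891  0.0405] [ 0.1771 -0.004   0.1737]
pin [ 0.6081 -0.0508  0.06  ] [ 0.155  -0.037   0.1542]
disc [ 0.0442 -0.0009  0.1763]
rec [ 0.1228 -0.0007  0.1842]
```

The two measurements agree to about 2 mm. I'll back off 5 mm, shift -2 mm in y and lower the tips to about 4 mm above the wood.

```bash
python3 -m handwheel '[[[-5,-2,40],0],[[0,0,40],0],[[0,0,40],0],[[0,0,35],0],[[0,0,15],0],[[0,0,10],0],[[0,0,0],0],[[0,0,0],0]]'
python3 - <<'E'
from h import *
s=snap('wrist','w1');cv2.imwrite('pics/w1c.png',cv2.resize(s['img'][0:300,160:480],None,fx=2,fy=2,interpolation=cv2.INTER_CUBIC))
E
```

```text
time_s: 3.4
tool_pos: [0.4466, -0.0345, 0.036]
eef_rot: [[0.95, -0.314, 0.002], [-0.314, -0.95, -0.0], [0.002, -0.0, -1.0]]
ft_force: [-0.6, -0.5, 1.4]
gripper_width: 0.03
```

View pics/w1c.png

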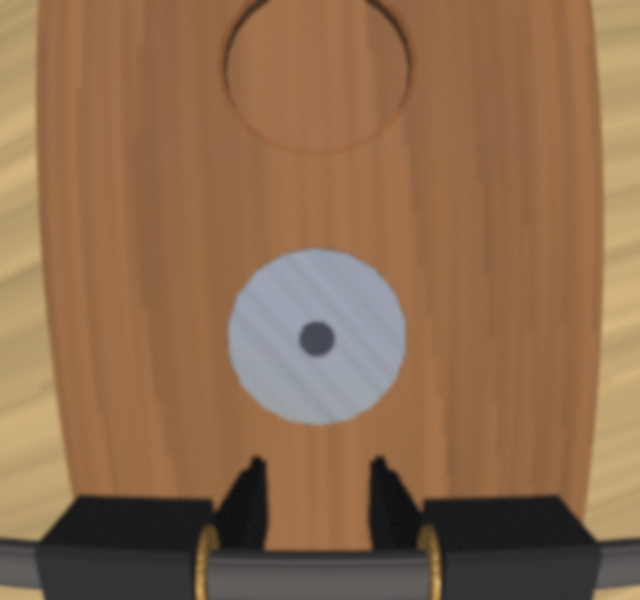

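Everything lies on one column: the disc at (317,336), the recess near (317,65) and the tips at (258,460) and (378,460). I'll lower 2 mm and push.

```bash
python3 -m handwheel '[[[4,0,2],0],[[5,0,0],0],[[5,0,0],0],[[5,0,0],0],[[5,0,0],0],[[5,0,0],0],[[5,0,0],0],[[5,0,0],0],[[5,0,0],0],[[5,0,0],0],[[5,0,0],0],[[5,0,0],0],[[5,0,0],0],[[5,0,0],0],[[5,0,0],0],[[3,0,0],0],[[0,0,0],0],[[0,0,0],0]]'
python3 - <<'E'
from h import *
s=snap('wrist','w2');cv2.imwrite('pics/w2c.png',cv2.resize(s['img'][0:300,160:480],None,fx=2,fy=2,interpolation=cv2.INTER_CUBIC))
E
```

```text
time_s: 5.7
tool_pos: [0.5188, -0.0585, 0.0328]
eef_rot: [[0.949, -0.314, 0.0], [-0.314, -0.949, -0.0], [0.0, -0.0, -1.0]]
ft_force: [-0.2, -0.6, 0.3]
gripper_width: 0.0301
```

View pics/w2c.png

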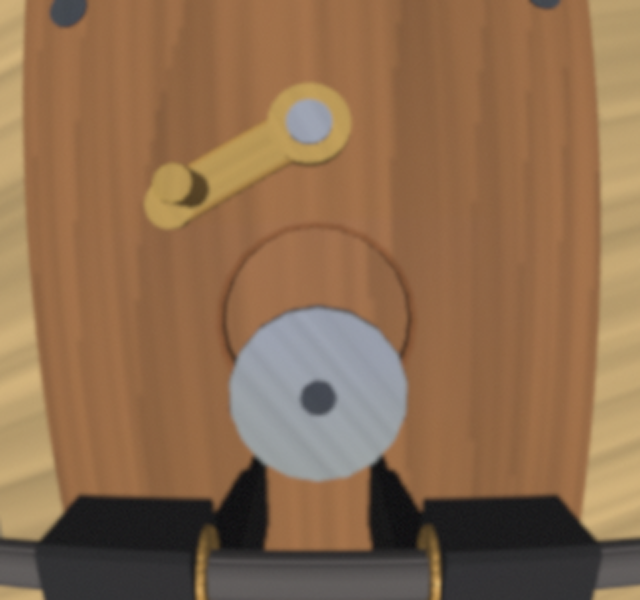

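The disc is at (318,396) and the recess centre at (317,317), still laterally aligned with about 22 mm to go. The keeper pin is at (172,184). I'll finish the push slowly.

```bash
python3 -m handwheel '[[[3,0,0],0],[[3,0,0],0],[[3,0,0],0],[[3,0,0],0],[[3,0,0],0],[[2,0,0],0],[[1.5,0,0],0],[[1.5,0,0],0],[[1.5,0,0],0],[[1.5,0,0],0],[[0,0,0],0],[[0,0,0],0]]'
python3 - <<'E'
from h import *
s=snap('wrist','w3');cv2.imwrite('pics/w3c.png',cv2.resize(s['img'][0:300,160:480],None,fx=2,fy=2,interpolation=cv2.INTER_CUBIC))
E
```

```text
time_s: 7.25
tool_pos: [0.5404, -0.0657, 0.0326]
eef_rot: [[0.949, -0.314, -0.0], [-0.314, -0.949, 0.0], [-0.0, -0.0, -1.0]]
ft_force: [-1.0, 0.2, 0.2]
gripper_width: 0.0297
```

View pics/w3c.png

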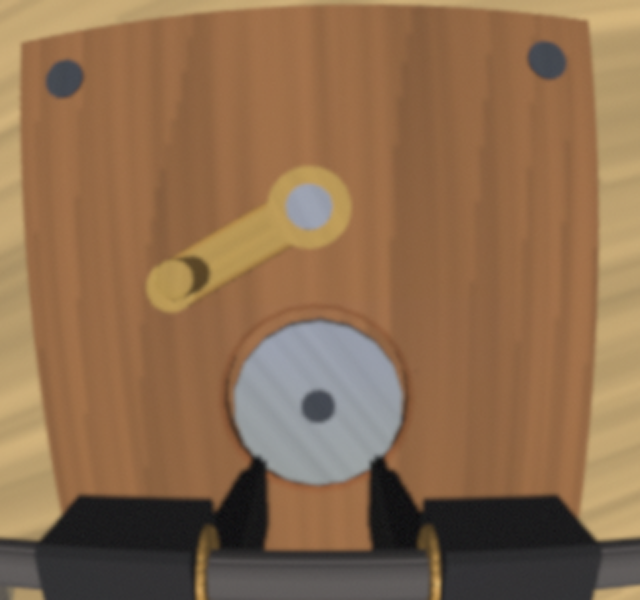

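The disc is now at (318,403) and looks smaller inside the recess ring, so it seems to have dropped. I'll check with depth.

```bash
python3 - <<'E'
from h import *
s=np.load('pics/w3.npz')
f=200/np.tan(np.radians(float(s['vertical_fov']))/2)
def wd(u,v):
    x,y=u-float(s['cx']),v-float(s['cy']);r=np.hypot(x,y)+1e-9;th=r/f;z=s['z_map'][v,u]
    return (s['pose']@np.array([x/r*np.tan(th)*z,y/r*np.tan(th)*z,z,1]))[:3]
g=lambda u,v:np.median([wd(u+i,v+j)[2] for i in(-1,0,1) for j in(-1,0,1)])
for k,(u,v) in {'disc L':(284,201),'R':(353,201),'front':(319,170),'rear':(319,233),'wood L':(262,200),'wood R':(375,200),'wood mid':(330,135)}.items(): print(k,g(u,v).round(4))
for k,a in {'disc':(319,201.5,.029),'recess':(318.5,198,.03),'pivot':(314.5,103,.0405),'pin':(247,139,.06)}.items(): print(k,watz(s,*a).round(4))
E
```

```text
disc L 0.0296
R 0.0296
front 0.0296
rear 0.0301
wood L 0.0309
wood R 0.0306
wood mid 0.0311
disc [ 0.5651 -0.0729  0.029 ]
recess [ 0.5674 -0.0734  0.03  ]
pivot [ 0.619  -0.0883  0.0405]
pin [ 0.6126 -0.0531  0.06  ]
```

The disc is flat and about 1 mm below the wood, so it's home. I'll back off, lift, shut the fingers and move beyond the pin, turned so the finger's y face looks along the mean push direction.

```bash
python3 -m handwheel '[[[-4,0,0],0],[[0,0,-30],0],[[0,0,-40],0]]'; python3 -m handwheel '[[[20,-14,0],0],[[21,-14,0],0],[[21,-14,0],0],[[20,-14,0],0],[[0,0,0],0.13],[[0,0,0],0.13],[[0,0,0],0.13],[[0,0,0],0.127],[[0,0,0],0],[[0,0,0],0]]' -1
python3 - <<'E'
from h import *
s=snap('wrist','w4');cv2.imwrite('pics/w4c.png',cv2.resize(s['img'][0:300,160:480],None,fx=2,fy=2,interpolation=cv2.INTER_CUBIC))
E
```

```text
time_s: 7.68
tool_pos: [0.5351, -0.0641, 0.1019]
eef_rot: [[0.949, -0.314, -0.004], [-0.314, -0.949, 0.001], [-0.004, 0.0, -1.0]]
ft_force: [1.4, 0.1, -0.0]
gripper_width: 0.0299
time_s: 8.93
tool_pos: [0.6319, -0.037, 0.1026]
eef_rot: [[0.672, -0.741, -0.0], [-0.741, -0.672, 0.0], [-0.0, 0.0, -1.0]]
ft_force: [-0.7, 0.7, 0.1]
gripper_width: 0.0003
```

View pics/w4c.png

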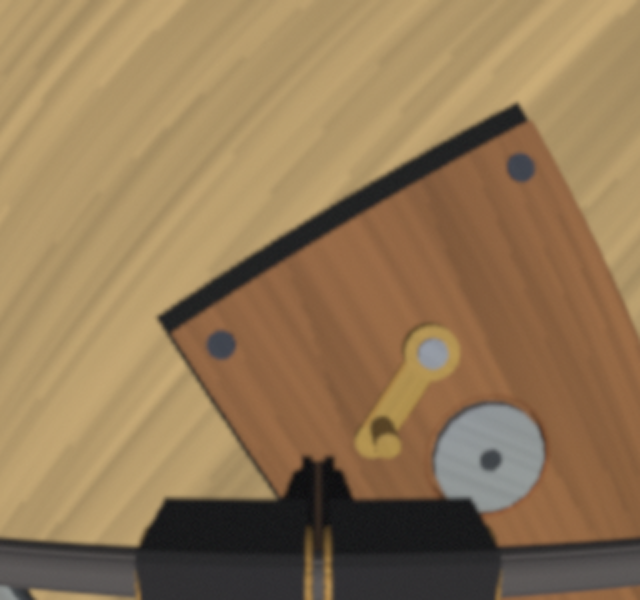

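The shut fingers are left of the pin top (385,445), with the boss at (433,353) and the disc at (490,460). Pushing along tool +y turns the keeper toward the disc. I'll compute the waypoints.

```bash
python3 - <<'E'
from h import *
s=np.load('pics/w4.npz');st=bot.state();R=np.array(st['eef_rot']);p=np.array(st['tool_pos'])
pin=watz(s,352.5,222.5,.06);piv=watz(s,376.5,176.5,.0405);print(pin,piv,'tips',watz(s,310,233,p[2]),watz(s,328,233,p[2]))
P=np.array([.619,-.0905,0]);yaw=-.285
d=pin-piv;print('angle',np.arctan2(d[1],d[0])-yaw-np.pi/2,np.hypot(d[0],d[1]))
for a in (.47,.65,.8,1,1.2,1.4,1.57):
    q=P+.036*np.array([np.cos(yaw+np.pi/2+a),np.sin(yaw+np.pi/2+a),0]);print(a,((R.T@(q-p))[:2]*1000).round(1))
E
```

```text
[ 0.6130805  -0.05219275  0.06      ] [ 0.61887157 -0.08826605  0.0405    ] tips [ 0.64081636 -0.03832177  0.1026145 ] [ 0.63295024 -0.04545367  0.1026145 ]
angle 0.44417811237121674 0.036535177292153595
0.47 [ 0.3 26.7]
0.65 [-2.6 32.5]
0.8 [-4.1 37.7]
1 [-5.  44.8]
1.2 [-4.4 52. ]
1.4 [-2.5 58.9]
1.57 [ 0.3 64.3]
```

Keeping x at -2 mm holds the pin on the finger face for the whole arc. I'll lower to z of about 0.045, push 47 mm along y and then look.

```bash
python3 -m handwheel '[[[-2,0,25],0],[[0,0,22],0],[[0,0,10],0],[[0,4,0],0],[[0,4,0],0],[[0,4,0],0],[[0,4,0],0],[[0,4,0],0],[[0,4,0],0],[[0,4,0],0],[[0,4,0],0],[[0,4,0],0],[[0,4,0],0],[[0,4,0],0],[[0,3,0],0],[[0,0,0],0],[[0,0,0],0]]'
python3 - <<'E'
from h import *
s=snap('wrist','w5');cv2.imwrite('pics/w5c.png',cv2.resize(s['img'][0:300,160:480],None,fx=2,fy=2,interpolation=cv2.INTER_CUBIC))
E
```

```text
time_s: 11.1
tool_pos: [0.5956, -0.0671, 0.0456]
eef_rot: [[0.67, -0.742, -0.001], [-0.742, -0.67, -0.0], [-0.0, 0.0, -1.0]]
ft_force: [0.1, -0.7, 0.0]
gripper_width: 0.0006
```

View pics/w5c.png

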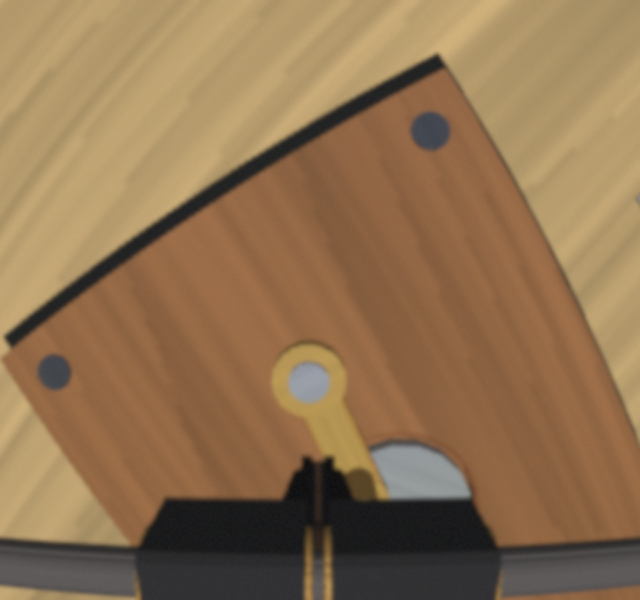

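The bar now runs from (309,382) to about (362,490), so it has turned but isn't yet over the disc centre. I'll push on in small steps until the stop shows in the force.

```bash
python3 -m handwheel '[[[0,2,0],0],[[0,2,0],0],[[0,1,0],0],[[0,1,0],0],[[0,0,0],0]]'; python3 -m handwheel '[[[0,1,0],0],[[0,1,0],0],[[0,0,0],0]]'
```

```text
time_s: 11.78
tool_pos: [0.5926, -0.0703, 0.0459]
eef_rot: [[0.67, -0.742, 0.003], [-0.742, -0.67, 0.001], [0.001, -0.003, -1.0]]
ft_force: [5.1, 2.6, -2.3]
gripper_width: 0.0001
time_s: 12.15
tool_pos: [0.5924, -0.0706, 0.0461]
eef_rot: [[0.67, -0.743, 0.007], [-0.743, -0.67, 0.003], [0.002, -0.007, -1.0]]
ft_force: [10.0, 7.0, -4.1]
gripper_width: 0.0003
```

The stop is reached: about 12 N and no further motion. I'll back off, lift clear and look.

```bash
python3 -m handwheel '[[[0,-5,0],0],[[0,-8,0],0],[[0,-3,-25],0],[[0,0,-40],0],[[0,-30,-40],0],[[-30,-30,0],0],[[-40,0,0],0],[[-40,0,0],0],[[0,0,0],0],[[0,0,0],0]]'
python3 - <<'E'
from h import *
s=snap('wrist','w6');t=snap('scene','s6')
f=lambda i:cv2.resize(i,None,fx=3,fy=3,interpolation=cv2.INTER_CUBIC)
cv2.imwrite('pics/c6.png',np.vstack([cv2.resize(s['img'][0:250,:],(540,211)),cv2.resize(t['img'][175:305,195:375],(540,385))]))
E
```

```text
time_s: 13.4
tool_pos: [0.5728, 0.0599, 0.1508]
eef_rot: [[0.67, -0.742, 0.0], [-0.742, -0.67, -0.001], [0.001, 0.0, -1.0]]
ft_force: [0.1, 0.1, 0.1]
gripper_width: 0.0003
```

View pics/c6.png

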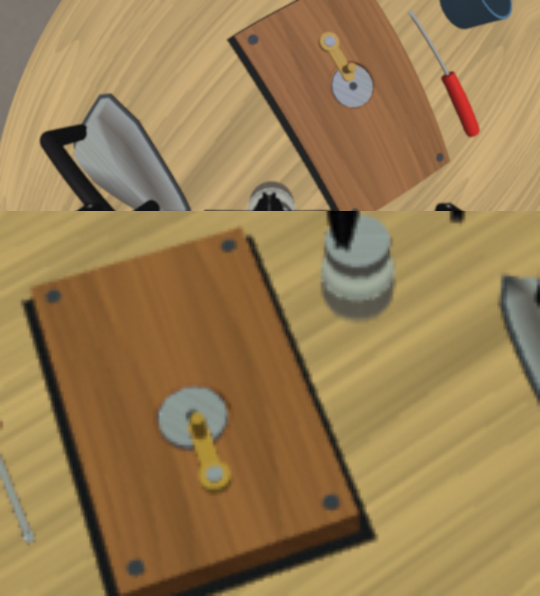

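The bar points from the boss over the seated disc's centre, and the jar, mug, screwdriver and iron look undisturbed. I'll do a numeric check and then hand in.

```bash
python3 - <<'E'
from h import *
s=np.load('pics/w6.npz');k=640/540
b=watz(s,330*k,41*k,.0405);p=watz(s,350*k,69*k,.06);d=watz(s,352.5*k,86*k,.029)
v=p-b;print('angle',(np.arctan2(v[1],v[0])+.285-np.pi/2)%(2*np.pi),np.hypot(*v[:2]),'disc',d,'from pivot',np.hypot(*(d-b)[:2]),((np.arctan2((d-b)[1],(d-b)[0]))+.285-np.pi/2)%(2*np.pi))
S0=np.load('pics/scene0.npz')['img'].astype(int);S1=np.load('pics/s6.npz')['img'].astype(int)
D=np.abs(S0-S1).sum(2)
for n,(x0,x1,y0,y1) in {'mug':(115,175,260,318),'driver':(170,208,208,290),'iron':(358,440,180,278),'jar low':(302,328,195,212)}.items(): print(n,(D[y0:y1,x0:x1]>60).mean().round(3))
E
```

```text
angle 1.484699537740798 0.0365498792945921 disc [ 0.5643725  -0.07199892  0.029     ] from pivot 0.05641238393793689 1.56732677953402
mug 0.0
driver 0.0
iron 0.0
jar low 0.0
```

The keeper angle reads 1.485 with an uncertainty near 0.08, so I'll take one enlarged crop to be sure it clears 1.42.

```bash
python3 - <<'E'
import cv2
i=cv2.imread('pics/w6.png')[25:135,350:460];cv2.imwrite('pics/w6z.png',cv2.resize(i,None,fx=5,fy=5,interpolation=cv2.INTER_CUBIC))
E
```

```text
(no output)
```

View pics/w6z.png

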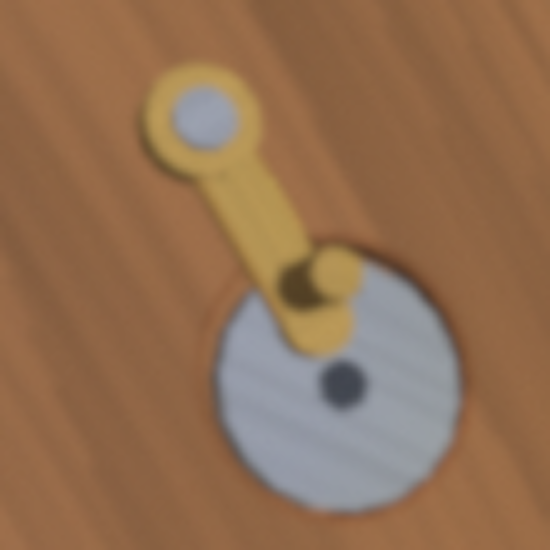

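The boss top is at (206,118), the pin top at (336,271), the bar's end cap is centred near (318,322), and the disc hole is at (343,385).

```bash
python3 - <<'E'
from h import *
s=np.load('pics/w6.npz');w=lambda x,y,z:watz(s,350+x/5,25+y/5,z)
b=w(206,118,.0405)
for q in (w(336,271,.06),w(318,322,.037)):
    v=q-b;print((np.arctan2(v[1],v[0])+.285-np.pi/2)%(2*np.pi),np.hypot(*v[:2]))
d=w(341,386,.029)-b;print(np.hypot(*d[:2]))
E
```

```text
1.5688196532905638 0.03541215961802645
1.563473974482212 0.04326097233859521
0.05680120596394146
```

Both readings give 1.56–1.57 rad, so the keeper is at its stop. I'll hand in.

```bash
python3 -c "
from bench import bot
print(bot.state()['ft_force'],bot.job_done())"
```

```text
the job is handed in; nothing more can be done
[-0.04344977  0.29304205  0.69089395] None
```

I slid the disc into the recess with the two fingertips set 30 mm apart, without lifting it. Then I pushed the keeper round by its pin with the shut fingers until the stop showed as about 12 N and no further motion. I handed the job in after about 13 s of robot time; `job_done` gives no verdict.

- **Disc:** depth showed it flat and about 1 mm below the wood. It looks about 2 mm off the recess's centre, within the 5 mm allowed. I measured this before the keeper push; the final picture still shows it flat in the recess.
- **Keeper:** a first coarse reading gave 1.48 rad, which disagreed with the stop at 1.57. Measured again in an enlarged crop, it read 1.56–1.57 rad, which agrees with the stop force.
- **Bystanders:** comparing the scene pictures before and after, the mug, screwdriver, iron and the visible part of the jar show no change.
- **Robot:** it was clear of everything at the end, holding 75 mm above the jar, with the wrist force under 1 N.

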